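# Start the kiln controller and relatch its flap

### The job

On the kiln controller, press the flap down with a fingertip so that its push-latch lets go and it springs fully open, then push the round key under it all the way down and let it come up again. Leave the square key alone. Last, push the flap shut and press it in until it latches again, so that it stays shut by itself; nothing is to be picked up, and the pots and tools standing around must not be knocked or moved.

Things in the scene. Friction and masses are not known exactly. Their poses are not given: they have to be found in the camera images.
- console: Kiln controller: grey desk unit 200 (x) x 200 (y) x 60 mm high, fixed on the bench, its place and yaw vary. Origin at the centre of its underside, z up, front faces its -x. The top has an opening, x -64 to 20 mm, y -62 to 62 mm, filled flush by the flap; under it a well 32 mm deep holds two keys. A loose cup stands on its top at about x 70, y 60 mm
- flap (a joint): Angle of the flap (aluminium, 80 mm from hinge to free edge, 120 wide, 4 thick; hinged along its rear edge, free edge towards the robot), rad: 0 latched and flush, 1.1 fully open (free edge up), -0.06 pressed in to the stop. Its push-push latch changes over at each press to the stop and release: latched, it springs open to 1.1 in about 1 s; open, it latches at 0
- flap_press (a point): Point on the flap's outer face, among three thin ridges near the free edge, 67 mm from the hinge, half-way across; moves with the flap (z: outward normal, x: to the hinge). Pressed here, it gives at 3 to 4 N and meets a hard stop about 4 mm below flush, where the latch has changed over; up to 25 N does no harm. A spring holds the flap open, so it must be pushed (2 to 4 N here) all the way when shutting it
- flap_hinge (a point): Middle of the hinge line at the level of the console's top face, fixed in the console (x 20, y 0, z 60 mm there); the hinge runs along the console's y. When open, the flap's outer face looks up and to the rear, away from the robot, so it is pushed shut from above and behind. It must have been open past 0.3 rad before it can latch again
- key_round (a joint): Travel of the round key in m: 0 up, 0.004 fully pressed; springs back when released; about 2 N to start and 4.5 N fully down
- key_round_top (a point): Centre of the top of the round key, a white disc of 20 mm diameter, in the well under the flap: 10 mm below the console's top face, 58 mm in front of the hinge line, and 28 mm to the left or right of the middle (the square key is on the other side; they swap between runs). Hidden until the flap is open
- key_square (a joint): Travel of the square key in m, as for the round key. Not to be pressed
- key_square_top (a point): Centre of the top of the square key, 20 x 20 mm, same white plastic and height, 56 mm from the round key
- mug_a: Loose fired mug, radius 40, height 90 mm, standing left of the console (origin at its underside). Bystander
- mug_b: Loose mug, radius 36, height 75 mm, standing right of the console. Bystander
- vase: Loose narrow-necked vase, radius 38, height 125 mm, behind the console on the left. Bystander
- glaze_jar: Loose jar, radius 32, height 80 mm, behind the console on the right. Bystander
- wood_knife: Loose wooden modelling knife, 165 x 16 x 10 mm, lying across the front of the console, close before it. Bystander
- test_cup: Small loose cup, radius 21, height 38 mm, on the console's top behind the hinge, on the left. Bystander

How it is judged (in metres and radians):
On the way, in this order (a step that is already met when the one before it is completed fails the run):
1. the flap has sprung open (value of joint flap above 0.95 rad), for 0.2 s.
2. the round key is pushed down while the flap is open (value of joint key_round above 0.003 m and value of joint flap above 0.3 rad), for 0.1 s.
At the end, for the whole second after the job is handed in: After the round key has been pressed under the open flap, the flap is latched shut again by itself (angle within 0.03 rad of flush, still), both keys are up, and every bystander is within 20 mm of where it stood (value of joint flap between -0.03 and 0.03 rad and velocity of joint flap between -0.05 and 0.05 rad/s and value of joint each of key_round, key_square below 0.001 m and distance of each of mug_a, mug_b, vase, glaze_jar, wood_knife, test_cup from where it was at the start of the episode below 0.02 m); the robot touches nothing.
It fails at once if the square key is pressed (more than 2 mm) (value of joint key_square above 0.002 m).
It fails at once if a pot or tool is moved more than 30 mm, lifted or carried (distance of any of mug_a, mug_b, vase, glaze_jar, wood_knife, test_cup from where it was at the start of the episode above 0.03 m or height (world z) of any of mug_a, mug_b, vase, glaze_jar above 0.015 m or height (world z) of test_cup above 0.075 m).
It fails at once if a pot is knocked over (angle between any of mug_a, mug_b, vase, glaze_jar, test_cup's own z axis and vertical above 0.5 rad).
It also fails if it takes over 51 s, if anything falls off the work surface, if the arm or the gripper's body presses on something with over 40 N, if the wrist force passes 120 N, or if a joint passes its speed limit or range.

### The arm

A 7-joint arm with a two-finger parallel gripper is mounted at the origin on the work surface. World frame = base frame: x ahead of the robot, y to its left, z up, the work surface at z = 0. Lengths are in m, angles in degrees, forces in N, time in s.
With the tool pointing down it reaches from about 0.425 to 0.875 m from the base axis. Payload 4.7 kg.
Tool frame: the origin (TCP) lies on the centre line of the jaws, within the pads' length; the fingertips stand 11 mm ahead of it and the grasp point (between the pads) lies 8 mm behind it (finger_overhang is the x of the fingertips in the tool frame, in m); x points along the fingers, z is the direction in which the jaws open and shut, and the axes are right-handed (so a half turn about x gives the same grasp; the last joint's range is limited). The gripper opens to 87 mm and grips with 3 to 60 N. Pads are 19 mm wide; open, the fingers measure 117 mm over their backs; the gripper's body (75 mm by 190 mm) begins 51 mm behind the grasp point.
Start: joints at [0.808, 18.392, -4.016, 83.108, 1.295, 78.541, -3.26], TCP at [0.65, -0, 0.195] pointing down, gripper open.
Joint ranges: [-163.93, 163.93], [-17.29, 119.83], [-79.2, 71.16], [3.27, 140.29], [-89.18, 269.18], [5.43, 117.66], [-154.24, 154.24]. Speed limits (degrees/s): [147.25, 147.25, 180, 180, 180, 180, 180].

### API

Orientations are given as [roll, pitch, yaw] about the fixed x, y, z axes, in that order (R = Rz(yaw) Ry(pitch) Rx(roll)).
In Python, from cell import get_obs, read_camera, sign_off, cut_out, finger_overhang gives the robot as it stands.
- The arm moves only by the tool servo_tool, never from a script. Its argument "rows" is one flat list of numbers, 5 for each row, row after row: the shift along the world's x, y, z in mm, then the turn about the world's z in degrees, then the closure, from 0 (fully open) to 1 (shut). A call has 1 to 10 rows; each row is the pose to reach, as a shift and turn from the pose commanded when the call began; what a row does not reach only later rows make up. A row lasts 1/12 s, in which the tool goes at most 41.7 mm and 7.16 degrees, less where a joint would pass 70% of its speed; a pose out of reach is approached as far as the arm can. A call with a gripper value outside its range is refused whole. The fingers move at their own pace and stop on an object; "force" is the grip in N (left out, the last holds). Time passes only in rows, so rows that repeat a pose let the fingers close. It gives the time, the measured TCP pose, the force and the opening at its end, in the units of the state.
- get_obs(): the state, without advancing time (a new reading comes with each control period).
- read_camera(name): name is "scene" or "side" or "wrist"; returns a dict with "frame" (384x512x3 uint8, blue, green, red), "range_z" (384x512 float32, m along the optical axis (not along the pixel's ray), 0 where there is no reading), "intrinsics" (3x3 intrinsics, pixels), "cam_to_world" (4x4, takes a point from camera to world coordinates); the wrist camera has in their place "tool_from_camera" (4x4, takes a point from camera to tool coordinates, whose origin is the TCP and whose axes are the tool frame's). Camera axes: x right, y down, z forward; pixel columns grow to the right and rows downward; lengths in m; the calibration is good to about 2 mm. A picture is of the moment at which its call begins: read the wrist's pose just before it.
- sign_off(): hands the job in, once; it reports no verdict.
Trained networks look in a picture, given as the dict that the camera call returned (one of the last four; its "shot" number tells which), for a name from the list of things; names that differ only in an ending like _2 or _b are one class to them, and where a whole thing is asked for, a point or a joint stands for the part that bears it (a point fixed in the world has none). Each returns a list of dicts, best first, with "score" (0 to 1); they miss things now and then, are a little off and sometimes report something else, mostly with a low value. They report only what shows in the picture. A call takes as long as a camera call.
- cut_out(name, picture): "pixels" (384x512 bool, what is visible of it) and "extent" ([centre column, centre row, width, height] in pixels, round what is visible of it).
The state is a dict: "time_s": time; "qpos": joint angles; "joint_velocities": joint speeds; "effort": joint torques, N m; "tool_pos": TCP position; "tool_rot": TCP orientation; "force": force on the tool from outside, world axes, zero at the start; "wrist_torque": the same for the moment, N m; "grip_width": finger opening in m.
Only numpy, scipy, OpenCV 4.12 (cv2) and the standard library are available. Lean on these libraries where they do the work, as an engineer would, in place of code of your own. Each camera call takes 0.05 s, during which the arm holds its last target.

## Working session

There is one attempt and no reset: what is moved stays moved. The work goes in short steps, Python scripts to look and compute and a tool call to move; the robot and the scene stay as the last step left them, time stands still between calls to the robot, and variables do not carry over. Pictures are saved under pics/ and viewed, and the job is handed in when it is done.

Besides the shell and the picture viewer there is one more tool, called after "Request:" as name(argument=value, ...), one argument or row to a line, values as JSON. servo_tool: Moves the arm, as the interface text tells. Its arguments: {"type":"object","properties":{"rows":{"type":"array"},"force":{"type":"number"}},"required":["rows"]}

```bash
mkdir -p pics
cat > h.py <<'E'
import numpy as np, cv2
from cell import *
def shot(n,f):
    p=read_camera(n); cv2.imwrite('pics/'+f,p['frame']); return p
def pts(p,mask):
    z=p['range_z']; v,u=np.nonzero(mask&(z>0)); d=z[v,u]; K=p['intrinsics']
    c=np.stack([(u-K[0,2])/K[0,0]*d,(v-K[1,2])/K[1,1]*d,d,np.ones_like(d)],1)
    return (c@p['cam_to_world'].T)[:,:3],u,v
E
python3 - <<'E'
from h import *
o=get_obs();print(o)
for n in('scene','side'):
    p=shot(n,n+'1.png')
    for k in('console','flap','flap_press','mug_a','vase','glaze_jar','wood_knife','test_cup'):
        for r in cut_out(k,p)[:2]:
            P,u,v=pts(p,r['pixels'])
            if len(P): print(n,k,round(r['score'],2),r['extent'],len(P),np.median(P,0).round(3),P.min(0).round(3),P.max(0).round(3))
E
```

```text
{'time_s': 0.0, 'qpos': array([ 0.80884424, 18.44035891, -4.01343364, 83.17689674,  1.29494417,
       78.54055668, -3.26182989]), 'joint_velocities': array([ 0.05527896,  0.0718792 , -0.10832702,  0.09140743,  0.04297786,
       -0.0577222 ,  0.06943912]), 'effort': array([-2.58547143e-04, -4.91284704e+01, -4.03903294e-01, -3.12526345e+01,
       -6.40594075e-02,  4.37659642e-02,  1.61017233e-04]), 'tool_pos': array([ 6.49377098e-01, -8.81608214e-05,  1.94329083e-01]), 'tool_rot': array([-176.72155762,   89.88723741, -176.72443976]), 'force': array([-0.13788936, -0.00498782, -0.0613162 ]), 'wrist_torque': array([-0.00563094, -0.02188366, -0.00262168]), 'grip_width': 0.08731823270725635}
scene console 0.93 [218.4, 207.0, 89.5, 76.2] 4986 [ 0.611 -0.043  0.06 ] [ 0.421 -0.142 -0.002] [0.702 0.091 0.224]
scene flap 0.61 [222.1, 195.1, 44.0, 26.1] 1035 [ 0.572 -0.026  0.06 ] [ 0.523 -0.09   0.057] [0.702 0.035 0.224]
scene flap_press 0.68 [223.6, 192.1, 51.1, 22.9] 1092 [ 0.57  -0.028  0.06 ] [ 0.519 -0.09   0.051] [0.702 0.037 0.224]
scene flap_press 0.64 [184.4, 254.0, 31.8, 42.3] 973
[... 1096 characters left out ...]
189  0.077]
side mug_a 0.6 [242.3, 164.6, 36.0, 50.9] 1620 [0.629 0.136 0.06 ] [ 0.569  0.117 -0.003] [0.714 0.325 0.092]
side vase 0.58 [316.4, 170.5, 35.9, 59.8] 1304 [0.736 0.016 0.074] [ 0.712 -0.003 -0.   ] [0.777 0.059 0.127]
side glaze_jar 0.6 [361.6, 225.1, 38.4, 46.4] 1401 [ 0.711 -0.14   0.057] [ 0.693 -0.16  -0.001] [ 0.803 -0.055  0.082]
side wood_knife 0.71 [206.0, 248.6, 28.4, 58.0] 459 [0.458 0.002 0.009] [ 0.44  -0.064  0.   ] [0.478 0.099 0.013]
side wood_knife 0.42 [274.3, 235.2, 136.6, 110.6] 9566 [ 0.568 -0.069  0.059] [ 0.472 -0.146 -0.001] [0.694 0.083 0.064]
side test_cup 0.61 [291.9, 182.4, 20.9, 25.8] 367 [0.66  0.005 0.085] [ 0.642 -0.01   0.061] [0.681 0.031 0.1  ]
```

Run:
```python
from h import *
a=cv2.imread('pics/scene1.png');b=cv2.imread('pics/side1.png')
cv2.imwrite('pics/c1.png',cv2.resize(a[130:310,110:350],None,fx=3,fy=3))
cv2.imwrite('pics/c2.png',cv2.resize(b[110:350,160:420],None,fx=2.4,fy=2.4))
# top-face fit: heights .055-.065
p=read_camera('side');p2=read_camera('scene');q=[]
for x in(p,p2):
    P,u,v=pts(x,np.ones((384,512),bool))
    s=(P[:,2]>.056)&(P[:,2]<.064)&(P[:,0]>.42)&(P[:,0]<.74)&(P[:,1]>-.17)&(P[:,1]<.11)
    q.append(P[s][:,:2])
    r=cv2.minAreaRect((q[-1]*1000).astype(np.float32)); print(r,len(q[-1]))
    # robust: grid + morph
    g=np.zeros((400,400),np.uint8)
    ij=np.round((q[-1]-[.40,-.22])*1000).astype(int); g[np.clip(ij[:,0],0,399),np.clip(ij[:,1],0,399)]=255
    g=cv2.morphologyEx(g,cv2.MORPH_CLOSE,np.ones((13,13)));g=cv2.morphologyEx(g,cv2.MORPH_OPEN,np.ones((25,25)))
    cs,_=cv2.findContours(g,0,1);c=max(cs,key=cv2.contourArea)
    r=cv2.minAreaRect(c);bx=cv2.boxPoints(r);print(r,(bx[:,::-1]+[400,-220]).round(1).tolist())
P=p2;s=shot('wrist','w1.png')
```

```text
((619.8895263671875, -34.160255432128906), (208.39456176757812, 267.33135986328125), 80.90785217285156) 7348
((189.01351928710938, 186.91891479492188), (201.55316162109375, 201.05995178222656), 9.462322235107422) [[669.5, -146.9], [471.2, -113.9], [504.3, 84.9], [702.6, 51.9]]
((622.35009765625, -36.020965576171875), (200.3710174560547, 269.73486328125), 80.29302978515625) 4299
((189.79440307617188, 188.85714721679688), (200.81729125976562, 201.3636016845703), 9.5878324508667) [[671.4, -146.0], [472.9, -112.4], [506.3, 85.6], [704.9, 52.0]]
```

View pics/c1.png

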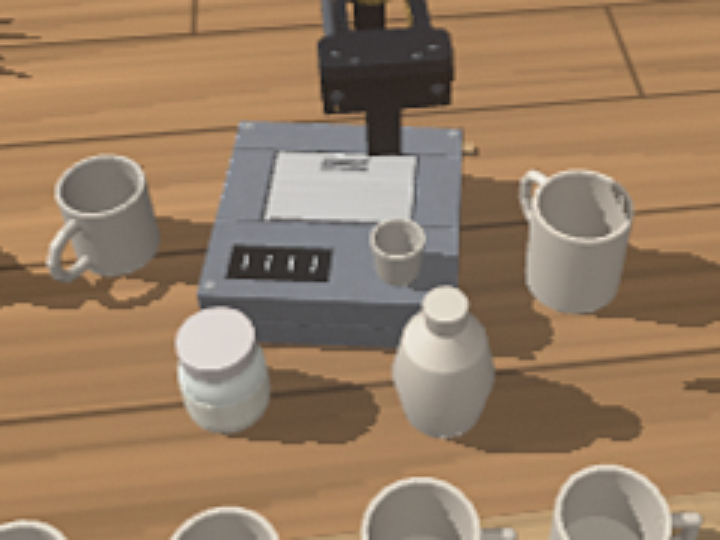

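View pics/c2.png

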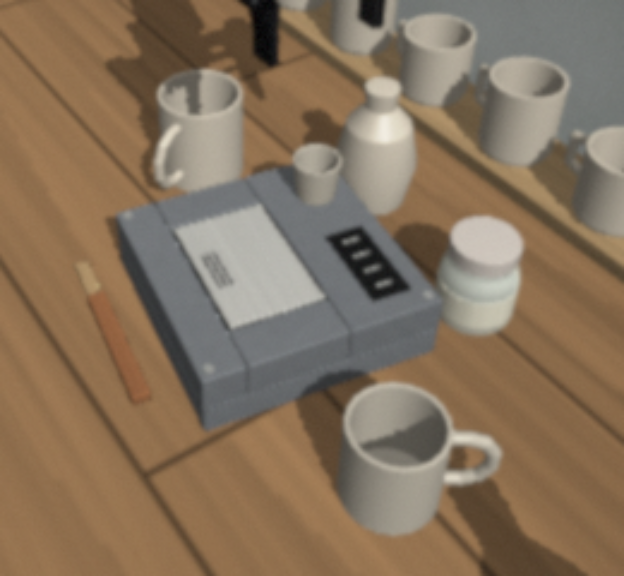

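View pics/w1.png

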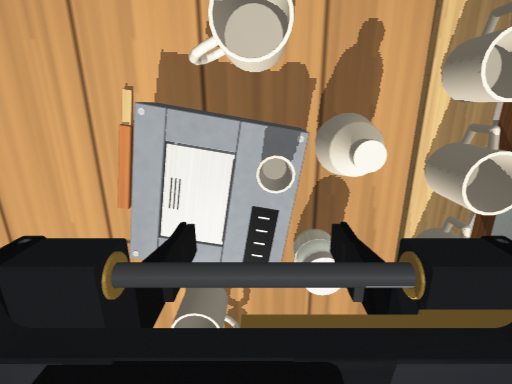

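Run:
```python
from h import *
from scipy.spatial.transform import Rotation as R
o=get_obs();r=R.from_euler('xyz',o['tool_rot'],degrees=True).as_matrix();print(r.round(3))
p=read_camera('wrist');print(p['tool_from_camera'].round(3))
```

```text
[[ 0. -0.  1.]
 [-0.  1.  0.]
 [-1. -0.  0.]]
[[ 0.001 -0.297  0.955 -0.191]
 [ 0.001 -0.955 -0.297  0.08 ]
 [ 1.     0.001 -0.001 -0.002]
 [ 0.     0.     0.     1.   ]]
```

Request:
servo_tool(
  rows=[-40,-8,0,7,1,-80,-16,0,14,1,-108,-23,0,21,1,-108,-23,0,28,1,-108,-23,0,35,1,-108,-23,0,42,1,-108,-23,0,49,1,-108,-23,0,56,1,-108,-23,0,63,1,-108,-23,0,70,1],
  force=20,
)

```text
time_s: 1.93
tool_pos: [0.542, -0.023, 0.1957]
tool_rot: [-67.5, 90.0, 2.9]
force: [0.7, -0.4, -0.9]
grip_width: 0.0282
```

Request:
servo_tool(
  rows=[0,0,0,7,1,0,0,0,10.5,1,0,0,0,10.5,1,0,0,0,10.5,1],
)

```text
time_s: 2.27
tool_pos: [0.542, -0.023, 0.1956]
tool_rot: [-56.4, 90.0, 24.0]
force: [-0.6, 0.4, -0.3]
grip_width: 0.0039
```

Run:
```python
from h import *
from scipy.spatial.transform import Rotation as R
o=get_obs();r=R.from_euler('xyz',o['tool_rot'],degrees=True).as_matrix();print(o['tool_pos'],r.round(3),o['grip_width'],o['force'])
for n in('scene','side','wrist'):
    p=shot(n,n+'2.png')
s=cv2.imread('pics/side2.png');cv2.imwrite('pics/s2c.png',cv2.resize(s[20:320,130:400],None,fx=2,fy=2))
```

```text
[ 0.5420159  -0.02303381  0.19555858] [[ 0.    -0.986  0.167]
 [ 0.     0.167  0.986]
 [-1.    -0.     0.   ]] 0.0038545101152470448 [-0.55682242  0.3589839  -0.27395484]
```

View pics/s2c.png

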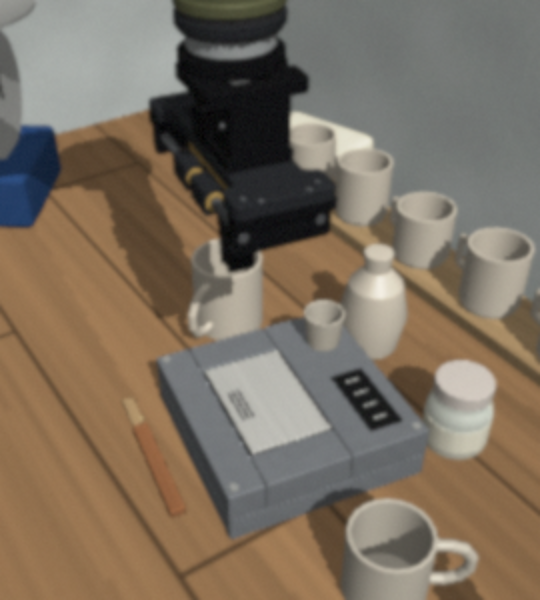

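View pics/wrist2.png

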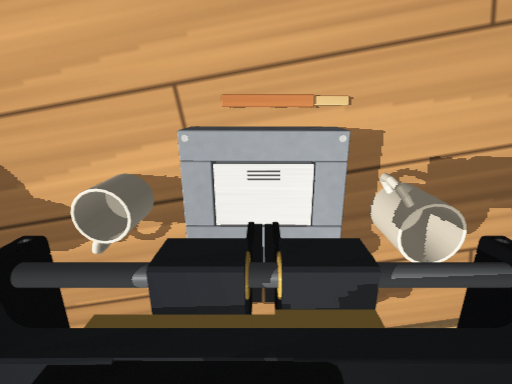

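The fingers are shut (4 mm gap), with the jaw along the console's y axis, centred over the ridges (wrist picture around 264,174). The knife, mugs and cup are clear. I'll go down and press next.

Request:
servo_tool(
  rows=[0,0,-35,0,1,0,0,-70,0,1,0,0,-100,0,1,0,0,-115,0,1,0,0,-119,0,1,0,0,-121,0,1,0,0,-123,0,1,0,0,-124,0,1],
)

```text
time_s: 3.08
tool_pos: [0.5433, -0.023, 0.0729]
tool_rot: [-80.9, 89.8, -0.4]
force: [-0.3, -0.1, -0.7]
grip_width: 0.0007
```

Request:
servo_tool(
  rows=[0,0,-1.5,0,1,0,0,-3,0,1,0,0,-4,0,1,0,0,-5,0,1,0,0,-6,0,1,0,0,-6,0,1],
)

```text
time_s: 3.58
tool_pos: [0.5419, -0.023, 0.0653]
tool_rot: [79.9, 90.0, 160.4]
force: [-0.6, -0.5, -0.4]
grip_width: 0.0005
```

Run:
```python
from h import *
o=get_obs();print(o['tool_pos'],o['force'],o['grip_width'],finger_overhang)
for n in('side','wrist','scene'):
    p=shot(n,n+'3.png')
print(get_obs()['force'])
s=cv2.imread('pics/side3.png');cv2.imwrite('pics/s3c.png',cv2.resize(s[120:320,160:360],None,fx=3,fy=3))
```

```text
[ 0.5418872  -0.0230082   0.06533381] [-0.57937934 -0.51488773 -0.38179689] 0.0004549831124249887 0.011
[-0.12021342  0.32368126  0.85691244]
```

View pics/s3c.png

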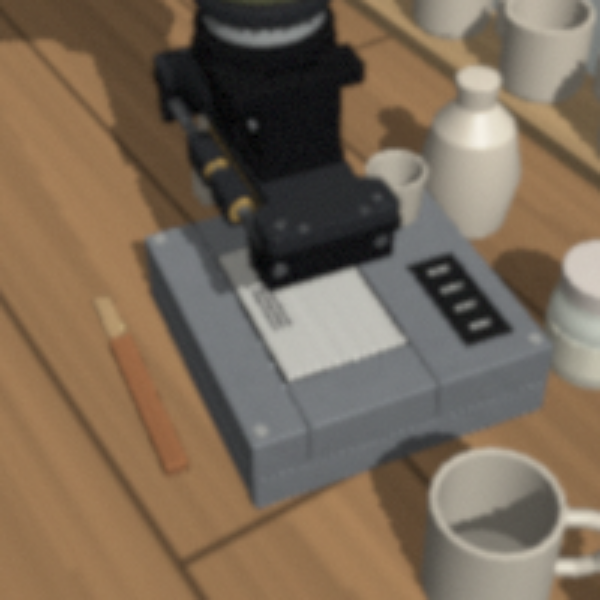

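View pics/wrist3.png

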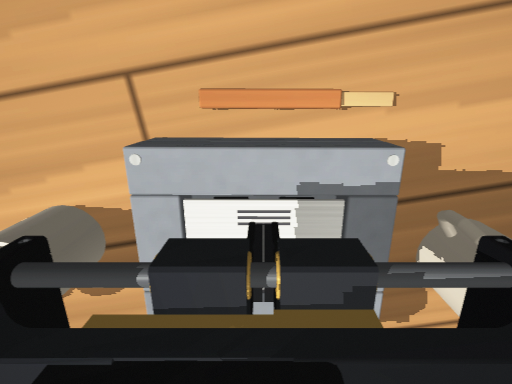

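Request:
servo_tool(
  rows=[0,0,-1,0,1,0,0,-2,0,1,0,0,-2,0,1],
)

```text
time_s: 3.98
tool_pos: [0.5418, -0.023, 0.0632]
tool_rot: [86.7, 90.0, 167.2]
force: [-0.6, 0.0, 0.5]
grip_width: 0.0001
```

Request:
servo_tool(
  rows=[0,0,-1,0,1,0,0,-2,0,1,0,0,-2,0,1],
)

```text
time_s: 4.23
tool_pos: [0.5418, -0.023, 0.0612]
tool_rot: [83.3, 90.0, 163.8]
force: [-0.3, -0.1, 0.2]
grip_width: 0.0004
```

Run:
```python
from h import *
o=get_obs();print(o['tool_pos'],o['force'])
p=shot('wrist','wrist4.png')
z=p['range_z'];K=p['intrinsics'];T=p['tool_from_camera']
def at(u,v):
    d=z[v,u];return (T@[(u-K[0,2])/K[0,0]*d,(v-K[1,2])/K[1,1]*d,d,1])[:3].round(4)
for u in (255,263,272):
    for v in (195,205,210,215,218,221,224,227,230,235,240,250,260): print(u,v,at(u,v))
cv2.imwrite('pics/w4c.png',cv2.resize(p['frame'][130:330,130:400],None,fx=2.9,fy=2.9))
p=read_camera('side');s=p['frame'];cv2.imwrite('pics/s4c.png',cv2.resize(s[170:270,210:330],None,fx=6,fy=6,interpolation=2))
```

```text
[ 0.54183683 -0.02301574  0.06122606] [-0.25264058 -0.13999861  0.15626496]
255 195 [ 0.0002  0.0207 -0.0079]
255 205 [-0.0011  0.0134 -0.008 ]
255 210 [-0.0012  0.0096 -0.008 ]
255 215 [-0.001   0.0056 -0.008 ]
255 218 [-0.0009  0.0032 -0.0081]
255 221 [-0.0007  0.0007 -0.0081]
255 224 [-0.0295  0.0112 -0.0072]
255 227 [-0.0352  0.0117 -0.0071]
255 230 [-0.0389  0.0115 -0.007 ]
255 235 [-0.0457  0.0115 -0.0068]
255 240 [-0.0504  0.0108 -0.0066]
255 250 [-0.0633  0.0117 -0.0063]
255 260 [-0.0719  0.0111 -0.0061]
263 195 [-0.0009  0.0211 -0.0022]
263 205 [-0.0009  0.0134 -0.0022]
263 210 [-0.0013  0.0096 -0.0022]
263 215 [-0.0015  0.0058 -0.0021]
263 218 [-0.0018  0.0035 -0.0021]
263 221 [-0.0015  0.001  -0.0021]
263 224 [-0.0292  0.011  -0.0022]
263 227 [-0.0346  0.0114 -0.0022]
263 230 [-0.0385  0.0113 -0.0022]
263 235 [-0.0452  0.0113 -0.0022]
263 240 [-0.0519  0.0116 -0.0022]
263 250 [-0.0526  0.0057 -0.0022]
263 260 [-0.0724  0.0114 -0.0022]
272 195 [0.0004 0.0206 0.0044]
272 205 [-0.0004  0.0132  0.0044]
272 210 [-0.0018  0.0099  0.0044]
272 215 [-0.0003  0.0053  0.0045]
272 218 [-0.0012  0.0033  0.0045]
272 221 [-0.0012  0.0009  0.0045]
272 224 [-0.0317  0.0121  0.0034]
272 227 [-0.0378  0.0129  0.0033]
272 230 [-0.042   0.0129  0.0031]
272 235 [-0.0473  0.0123  0.003 ]
272 240 [-0.0534  0.0123  0.0028]
272 250 [-0.0624  0.0112  0.0025]
272 260 [-0.0717  0.011   0.0022]
```

View pics/w4c.png

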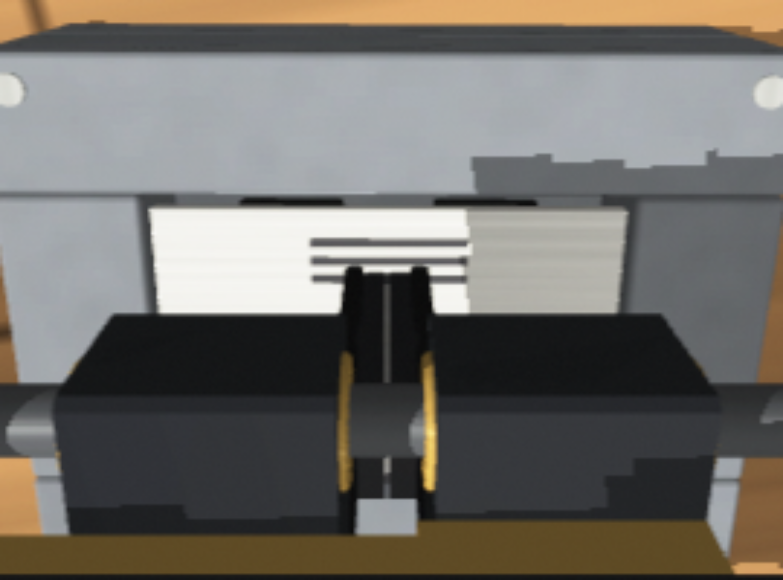

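View pics/s4c.png

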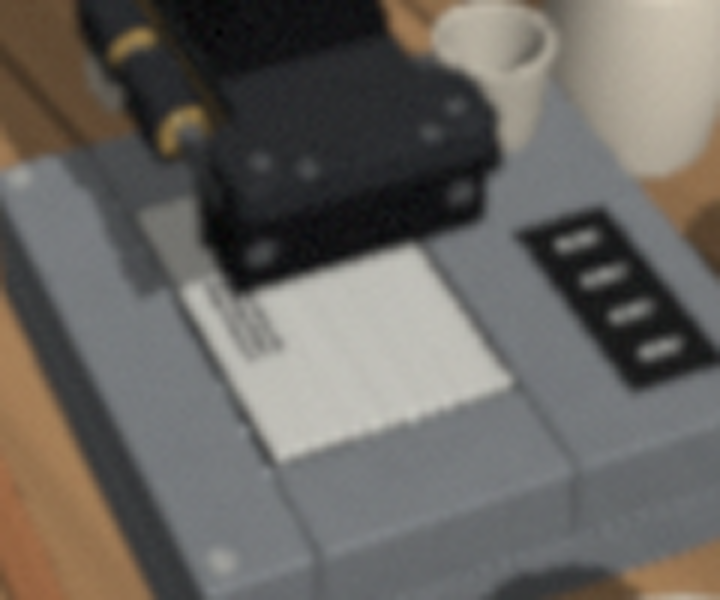

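Run:
```python
from h import *
from scipy.spatial.transform import Rotation as R
o=get_obs();r=R.from_euler('xyz',o['tool_rot'],degrees=True).as_matrix()
for n in('side','scene'):
    p=read_camera(n)
    P,u,v=pts(p,p['range_z']>0)
    L=(P-o['tool_pos'])@r
    s=(abs(L[:,0])<.09)&(abs(L[:,1])<.08)&(abs(L[:,2])<.1)&(L[:,0]<-.004)
    s&=p['frame'][v,u].max(1)<70
    L=L[s]
    for a in np.arange(-.09,-.003,.006):
        m=(L[:,0]>=a)&(L[:,0]<a+.006)
        if m.sum(): print(n,a.round(3),m.sum(),'y',L[m,1].min().round(3),L[m,1].max().round(3),'z',L[m,2].min().round(3),L[m,2].max().round(3))
p=read_camera('scene')
cv2.imwrite('pics/sc5.png',cv2.resize(p['frame'][100:250,140:300],None,fx=4.5,fy=4.0))
```

```text
side -0.054 9 y 0.01 0.012 z -0.01 0.009
side -0.048 10 y 0.01 0.012 z -0.011 0.006
side -0.042 7 y 0.009 0.012 z -0.01 0.006
side -0.036 10 y 0.009 0.012 z -0.009 0.005
side -0.03 2 y 0.01 0.01 z 0.0 0.004
scene -0.09 1 y -0.011 -0.011 z -0.006 -0.006
scene -0.084 6 y -0.013 -0.002 z -0.011 -0.004
scene -0.078 28 y -0.013 0.001 z -0.013 0.013
scene -0.072 17 y -0.013 -0.009 z -0.011 0.01
scene -0.066 16 y -0.013 -0.008 z -0.009 0.01
scene -0.06 15 y -0.013 -0.005 z -0.01 0.01
scene -0.054 19 y -0.014 -0.008 z -0.007 0.01
scene -0.048 11 y -0.014 -0.008 z -0.008 0.009
scene -0.042 13 y -0.012 -0.008 z -0.008 0.007
scene -0.036 14 y -0.014 -0.008 z -0.008 0.006
scene -0.03 4 y -0.011 -0.009 z -0.004 0.003
```

View pics/sc5.png

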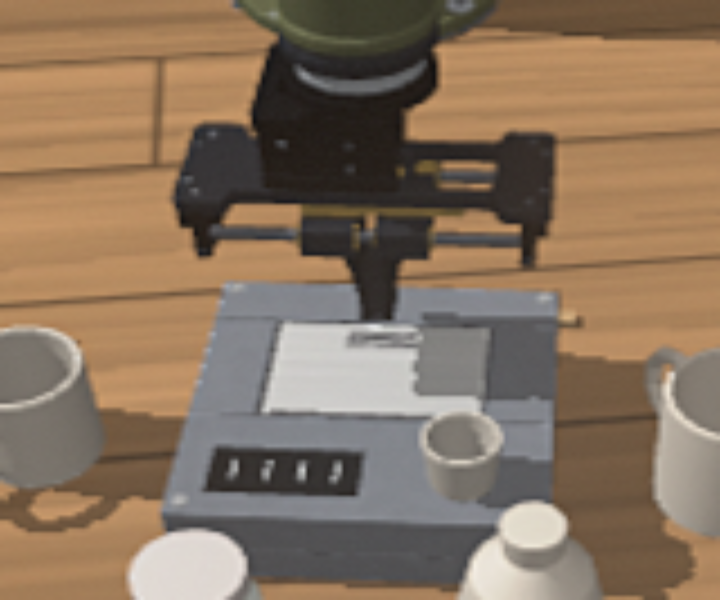

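Run:
```python
from h import *
p=read_camera('wrist')
z=p['range_z'];K=p['intrinsics'];T=p['tool_from_camera']
def at(u,v):
    d=z[v,u];return (T@[(u-K[0,2])/K[0,0]*d,(v-K[1,2])/K[1,1]*d,d,1])[:3].round(4)
for u in (30,60,190,220,235,290,340,490):
    for v in (232,238,242,246,255,262,268,275,285,295,305,315): print(u,v,at(u,v))
from scipy.spatial.transform import Rotation as R
o=get_obs();r=R.from_euler('xyz',o['tool_rot'],degrees=True).as_matrix()
for n in('side','scene'):
    p=read_camera(n)
    P,u,v=pts(p,p['range_z']>0)
    L=(P-o['tool_pos'])@r
    s=(abs(L[:,0])<.25)&(abs(L[:,1])<.12)&(abs(L[:,2])<.14)&(L[:,0]<-.02)
    L=L[s&(p['frame'][v,u].max(1)<90)]
    for a in np.arange(-.2,-.02,.008):
        m=(L[:,0]>=a)&(L[:,0]<a+.008)
        if m.sum(): print(n,a.round(3),m.sum(),'y',L[m,1].min().round(3),L[m,1].max().round(3),'z',L[m,2].min().round(3),L[m,2].max().round(3))
```

```text
30 232 [ 0.0074 -0.0123 -0.1846]
30 238 [-0.1009  0.0376 -0.0856]
30 242 [-0.1057  0.0386 -0.0815]
30 246 [-0.1072  0.0379 -0.0805]
30 255 [-0.1077  0.0348 -0.0809]
30 262 [-0.112   0.0347 -0.0775]
30 268 [-0.1138  0.0337 -0.0763]
30 275 [-0.1149  0.0318 -0.0758]
30 285 [-0.1154  0.0285 -0.0763]
30 295 [-0.1106  0.021  -0.082 ]
30 305 [-0.1132  0.019  -0.0804]
30 315 [-0.1134  0.0151 -0.0812]
60 232 [ 0.0223 -0.0195 -0.1731]
60 238 [ 0.0175 -0.0226 -0.1704]
60 242 [ 0.0156 -0.0253 -0.1696]
60 246 [ 0.0128 -0.0275 -0.1682]
60 255 [ 0.0071 -0.0325 -0.1653]
60 262 [-0.1098  0.0334 -0.0696]
60 268 [-0.1139  0.0337 -0.0667]
60 275 [-0.1162  0.0327 -0.0653]
60 285 [-0.1154  0.0285 -0.0667]
60 295 [-0.0984  0.0115 -0.0822]
60 305 [-0.1021  0.0098 -0.0801]
60 315 [-0.1009  0.0041 -0.0821]
190 232 [-0.0003 -0.0085 -0.0571]
190 238 [-0.1037  0.0391 -0.0275]
190 242 [-0.1064  0.039  -0.0268]
190 246 [-0.1102  0.0395 -0.0259]
190 255 [-0.1161  0.0397 -0.0244]
190 262 [-0.1187  0.0389 -0.0238]
190 268 [-0.1214  0.0386 -0.0231]
190 275 [-0.1222  0.0368 -0.0231]
190 285 [-0.123   0.034  -0.0231]
19
[... 3175 characters left out ...]
0.018
scene -0.152 122 y -0.027 0.018 z -0.048 0.017
scene -0.144 792 y -0.039 0.034 z -0.094 0.094
scene -0.136 233 y -0.04 0.021 z -0.093 0.091
scene -0.128 137 y -0.041 0.017 z -0.091 0.092
scene -0.12 193 y -0.04 0.028 z -0.092 0.085
scene -0.112 145 y -0.04 0.029 z -0.086 0.085
scene -0.104 38 y -0.04 -0.006 z -0.085 0.085
scene -0.088 3 y -0.011 -0.011 z -0.006 -0.005
scene -0.08 30 y -0.013 0.001 z -0.014 0.013
scene -0.072 25 y -0.013 -0.007 z -0.011 0.01
scene -0.064 24 y -0.013 -0.006 z -0.012 0.012
scene -0.056 19 y -0.012 -0.007 z -0.008 0.01
scene -0.048 21 y -0.013 -0.008 z -0.008 0.009
scene -0.04 17 y -0.013 -0.009 z -0.008 0.009
scene -0.032 10 y -0.011 -0.008 z -0.007 0.006
```

The side, scene and wrist depth images all put the fingertips about 29 mm behind the reported TCP, not 11 mm ahead of it. The gripper body is shifted by the same 40 mm. So the tips are really at z≈90 mm and haven't reached the flap. I'll go on by feel.

Request:
servo_tool(
  rows=[0,0,-10,0,1,0,0,-18,0,1,0,0,-24,0,1,0,0,-26,0,1,0,0,-26,0,1],
)

```text
time_s: 5.05
tool_pos: [0.5411, -0.023, 0.0343]
tool_rot: [95.4, 89.9, 175.9]
force: [0.1, -0.2, -0.3]
grip_width: 0.0006
```

Request:
servo_tool(
  rows=[0,0,-1,0,1,0,0,-2,0,1,0,0,-3,0,1,0,0,-3,0,1],
)

```text
time_s: 5.38
tool_pos: [0.5423, -0.023, 0.0329]
tool_rot: [-74.4, 90.0, 6.2]
force: [-0.0, 0.5, 3.2]
grip_width: 0.0005
```

Request:
servo_tool(
  rows=[0,0,-1,0,1,0,0,-2,0,1,0,0,-2,0,1],
)

```text
time_s: 5.63
tool_pos: [0.5423, -0.023, 0.0307]
tool_rot: [-76.3, 90.0, 4.2]
force: [-0.8, 0.7, 3.6]
grip_width: 0.0004
```

Request:
servo_tool(
  rows=[0,0,-1,0,1,0,0,-2,0,1,0,0,-2,0,1],
)

```text
time_s: 5.88
tool_pos: [0.5424, -0.023, 0.0293]
tool_rot: [-80.5, 90.0, 0.0]
force: [-3.1, -0.4, 8.7]
grip_width: 0.0005
```

Request:
servo_tool(
  rows=[0,0,-1,0,1,0,0,-2,0,1,0,0,-2,0,1],
)

```text
time_s: 6.13
tool_pos: [0.5425, -0.023, 0.029]
tool_rot: [-98.8, 90.0, -18.3]
force: [-7.0, -0.1, 19.9]
grip_width: 0.0003
```

Hard stop reached, at 20 N. Now I'll release quickly and let the flap spring open.

Request:
servo_tool(
  rows=[0,0,40,0,1,0,0,80,0,1,0,0,120,0,1,0,0,140,0,1,0,0,140,0,1,0,0,140,0,1,0,0,140,0,1,0,0,140,0,1,0,0,140,0,1,0,0,140,0,1],
)

```text
time_s: 6.97
tool_pos: [0.5412, -0.023, 0.165]
tool_rot: [94.5, 89.9, 175.0]
force: [1.2, 0.3, -0.2]
grip_width: 0.0004
```

Request:
servo_tool(
  rows=[0,0,0,0,1,0,0,0,0,1,0,0,0,0,1,0,0,0,0,1,0,0,0,0,1,0,0,0,0,1],
)

```text
time_s: 7.47
tool_pos: [0.5421, -0.023, 0.1666]
tool_rot: [-56.8, 90.0, 23.7]
force: [0.1, 0.2, 0.3]
grip_width: 0.0001
```

Run:
```python
from h import *
print(get_obs()['tool_pos'])
for n in('scene','side','wrist'):
    p=shot(n,n+'6.png')
    for k in('key_round_top','key_square_top','flap'):
        for r in cut_out(k,p)[:2]:
            e=r['extent']
            if n!='wrist':
                P,u,v=pts(p,r['pixels']); print(n,k,round(r['score'],2),e,np.median(P,0).round(3),P.min(0).round(3),P.max(0).round(3))
            else: print(n,k,round(r['score'],2),e)
s=cv2.imread('pics/side6.png');cv2.imwrite('pics/s6c.png',cv2.resize(s[100:320,150:400],None,fx=2.6,fy=2.6))
```

```text
[ 0.54207703 -0.02302614  0.16655609]
scene flap 0.63 [222.0, 190.9, 47.8, 32.8] [ 0.59  -0.031  0.096] [ 0.565 -0.091  0.06 ] [0.616 0.028 0.132]
side key_round_top 0.43 [258.9, 235.9, 8.1, 4.9] [ 0.544 -0.057  0.049] [ 0.536 -0.063  0.036] [ 0.561 -0.046  0.052]
side key_square_top 0.59 [247.5, 216.8, 13.2, 15.0] [ 0.552 -0.     0.049] [ 0.543 -0.008  0.028] [0.569 0.033 0.053]
side flap 0.46 [280.8, 212.8, 29.3, 40.7] [ 0.578 -0.089  0.097] [ 0.563 -0.093  0.066] [ 0.595 -0.026  0.132]
wrist key_round_top 0.58 [239.2, 187.9, 15.7, 19.9]
wrist key_square_top 0.67 [289.1, 185.0, 18.4, 18.8]
wrist key_square_top 0.65 [264.7, 182.7, 187.6, 105.6]
wrist flap 0.9 [262.3, 234.5, 125.4, 5.4]
```

View pics/s6c.png

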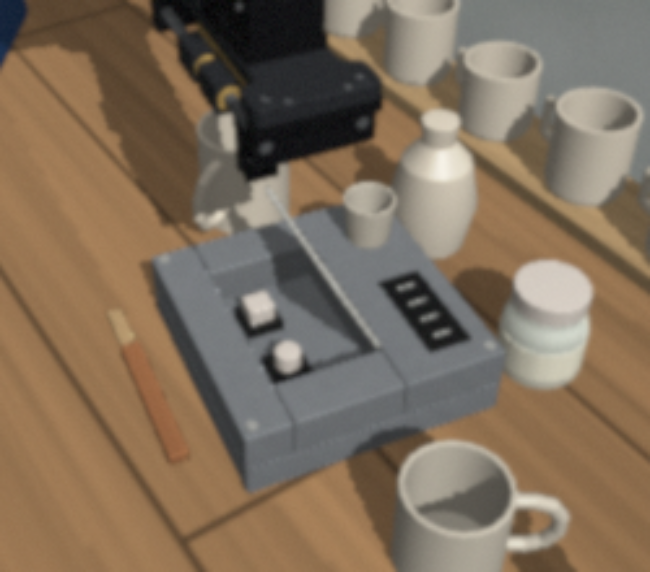

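View pics/wrist6.png

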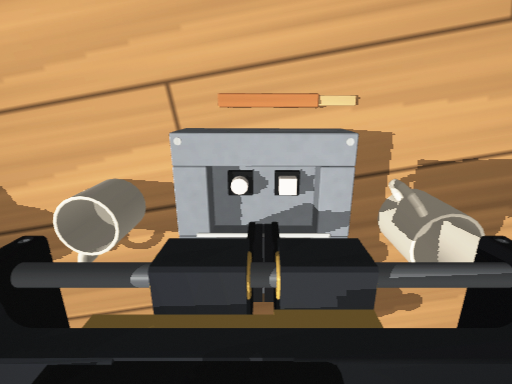

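Run:
```python
from h import *
from scipy.spatial.transform import Rotation as R
o=get_obs();r=R.from_euler('xyz',o['tool_rot'],degrees=True).as_matrix()
p=read_camera('wrist');z=p['range_z'];K=p['intrinsics'];T=p['tool_from_camera']
v,u=np.mgrid[0:384,0:512];d=z
c=np.stack([(u-K[0,2])/K[0,0]*d,(v-K[1,2])/K[1,1]*d,d],-1)
W=(c@T[:3,:3].T+T[:3,3])@r.T+o['tool_pos']
a=np.radians(-9.5);X=np.array([np.cos(a),np.sin(a)]);Y=np.array([-np.sin(a),np.cos(a)])
C=W.copy();q=W[...,:2]-[.588,-.0305];C[...,0]=q@X;C[...,1]=q@Y
C=C*1000
g=p['frame'].min(2)
for nm,us in(('round',slice(226,252)),('square',slice(276,302))):
    m=np.zeros(g.shape,bool);m[172:200,us]=(g[172:200,us]>170)
    k=m&(abs(C[...,2]-50)<5)
    print(nm,k.sum(),np.median(C[k],0).round(1),np.percentile(C[k],2,0).round(1),np.percentile(C[k],98,0).round(1), np.median(W[k],0).round(4))
for row in(140,150,158,162,164,166,168,170,175,180,200,215,225): print(row,C[row,264].round(1),C[row,205].round(1),C[row,325].round(1))
for row in (128,130,132,134): print(row,C[row,200].round(1),C[row,300].round(1))
```

```text
round 210 [-40.3 -30.1  51.5] [-48.6 -38.9  49.9] [-31.7 -21.8  52.8] [ 0.5433 -0.0537  0.0515]
square 278 [-40.2  25.3  51.7] [-48.9  16.   50.2] [-30.9  34.6  53.1] [0.5526 0.0011 0.0517]
140 [-93.8  -1.3  60.8] [-93.9 -63.5  61.9] [-94.   63.   61.9]
150 [-83.3  -1.3  61.5] [-83.5 -63.9  62.8] [-83.4  63.6  62. ]
158 [-75.   -1.3  63.2] [-74.5 -64.9  60.5] [-74.9  64.2  62.2]
162 [-70.2  -1.3  60.7] [-70.3 -65.   61.6] [-70.4  64.6  61.7]
164 [-68.3  -1.3  62.3] [-68.1 -65.1  61.5] [-68.6  64.3  63.6]
166 [-59.1  -1.1  30. ] [-65.7 -65.5  60.5] [-65.5  65.4  59.4]
168 [-56.6  -1.1  29.8] [-63.8 -65.3  61.9] [-63.8  65.   61.6]
170 [-53.9  -1.1  28.9] [-61.4 -65.6  61.3] [-61.4  65.4  60.9]
175 [-47.5  -1.1  28.1] [-55.9 -65.8  61.7] [-55.9  65.6  61.3]
180 [-41.7  -1.1  29.9] [-50.  -66.3  61. ] [-50.   66.2  60.5]
200 [-15.7  -1.1  29.3] [-26.7 -67.7  61.1] [-26.7  67.7  60.7]
215 [ 4.4 -1.  29.6] [ -8.3 -69.   60.6] [-9.2 68.4 62.7]
225 [-57.7  -1.8 197.3] [  4.  -69.6  61.2] [ 3.5 69.4 62. ]
128 [-102.   -79.8    8.3] [-101.8   43.5    5.3]
130 [-102.1  -73.5   37.3] [-101.8   40.    32.9]
132 [-101.9  -68.7   59.4] [-101.7   37.1   55.7]
134 [-100.2  -68.2   62.4] [-100.1   36.5   61.2]
```

Flap open at about 1.1 rad. The round key is on the robot's right (−y side, wrist pixel 239,188) and the square key is at 288,185. I'll move the closed fingertips over the front half of the round key, keeping the gripper body off the flap as far as possible.

Request:
servo_tool(
  rows=[-9,-28.5,0,0,1,-9,-28.5,-35,0,1,-9,-28.5,-70,0,1,-9,-28.5,-100,0,1,-9,-28.5,-118,0,1,-9,-28.5,-123,0,1,-9,-28.5,-123,0,1,-9,-28.5,-123,0,1],
)

```text
time_s: 8.78
tool_pos: [0.5339, -0.0515, 0.0445]
tool_rot: [-80.8, 89.9, -0.3]
force: [0.5, 0.1, -0.6]
grip_width: 0.0003
```

Run:
```python
from h import *
o=get_obs();print(o['tool_pos'],o['force'])
for n in('side','wrist','scene'):
    p=shot(n,n+'7.png')
s=cv2.imread('pics/side7.png');cv2.imwrite('pics/s7c.png',cv2.resize(s[140:300,190:350],None,fx=3.7,fy=3.7))
s=cv2.imread('pics/wrist7.png');cv2.imwrite('pics/w7c.png',cv2.resize(s[120:320,130:400],None,fx=2.9,fy=2.9))
```

```text
[ 0.53388544 -0.05154572  0.04446855] [ 0.49352633  0.10517426 -0.55131526]
```

View pics/s7c.png

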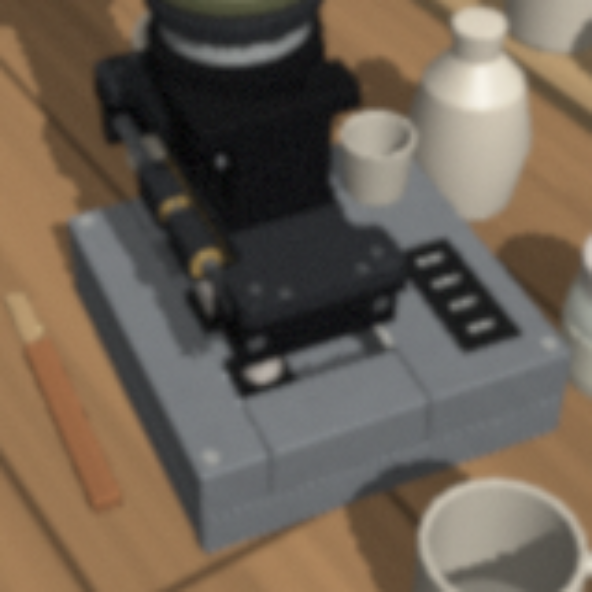

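View pics/w7c.png

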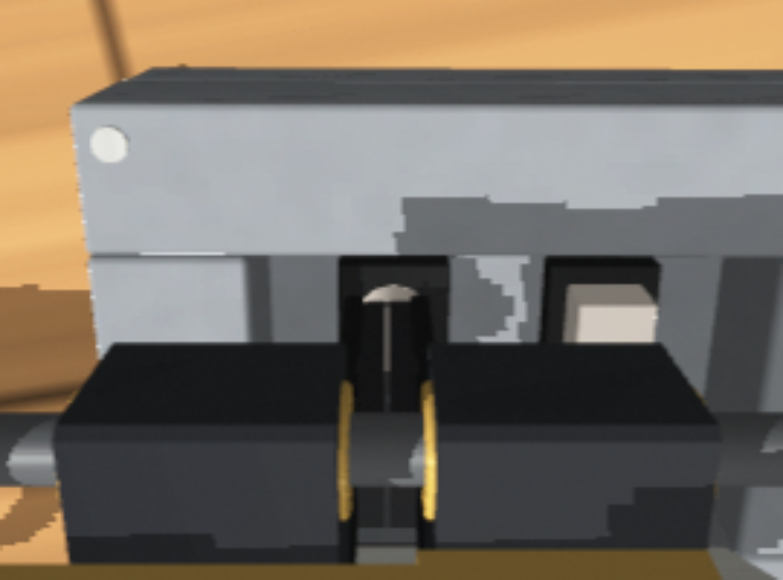

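Fingers are centred sideways on the round key, whose front arc shows at (390,290), and well clear of the square one. Going down by feel.

Request:
servo_tool(
  rows=[0,0,-3,0,1,0,0,-6,0,1,0,0,-9,0,1,0,0,-12,0,1,0,0,-14,0,1,0,0,-14,0,1],
)

```text
time_s: 9.43
tool_pos: [0.534, -0.0509, 0.0311]
tool_rot: [-55.4, 89.9, 25.1]
force: [-3.7, -0.2, 10.1]
grip_width: 0.0005
```

Request:
servo_tool(
  rows=[0,0,-2,0,1,0,0,-4,0,1,0,0,-5,0,1,0,0,-5,0,1],
)

```text
time_s: 9.77
tool_pos: [0.5337, -0.0507, 0.0255]
tool_rot: [-48.6, 89.9, 32.0]
force: [-2.0, 0.4, 6.0]
grip_width: -0.0001
```

Run:
```python
from h import *
o=get_obs();print(o['tool_pos'],o['force'])
for n in('scene','side','wrist'):
    p=shot(n,n+'8.png')
    for r in cut_out('flap',p)[:1]:
        if n=='scene':
            P,u,v=pts(p,r['pixels']); q=P[(P[:,2]>.061)]; a=np.radians(-9.5)
            cx=(q[:,:2]-[.588,-.0305])@[np.cos(a),np.sin(a)]*1000
            th=np.arctan2(q[:,2]*1000-60,20-cx); print(len(q),np.percentile(th,[10,50,90]),q[:,2].max())
s=cv2.imread('pics/side8.png');cv2.imwrite('pics/s8c.png',cv2.resize(s[140:300,190:350],None,fx=3.7,fy=3.7))
s=cv2.imread('pics/wrist8.png');cv2.imwrite('pics/w8c.png',cv2.resize(s[120:320,130:400],None,fx=2.9,fy=2.9))
```

```text
[ 0.53367239 -0.05072861  0.02554563] [-2.00349039  0.40972743  6.02042963]
1517 [0.88389318 0.93686142 1.07020058] 0.13620577359056196
```

View pics/s8c.png

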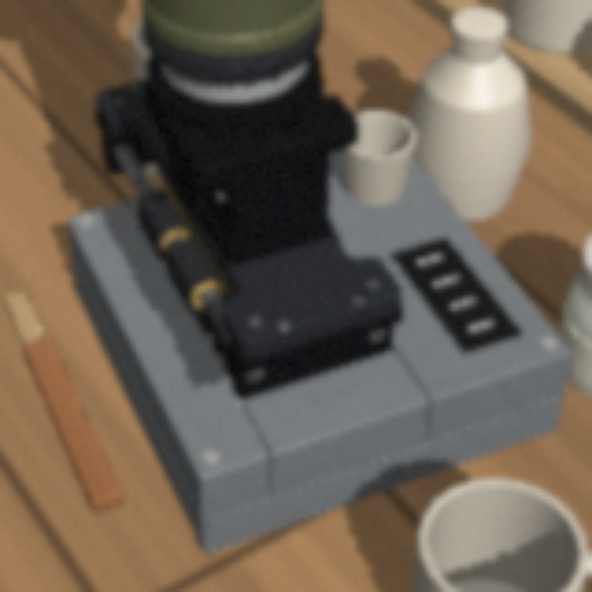

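View pics/w8c.png

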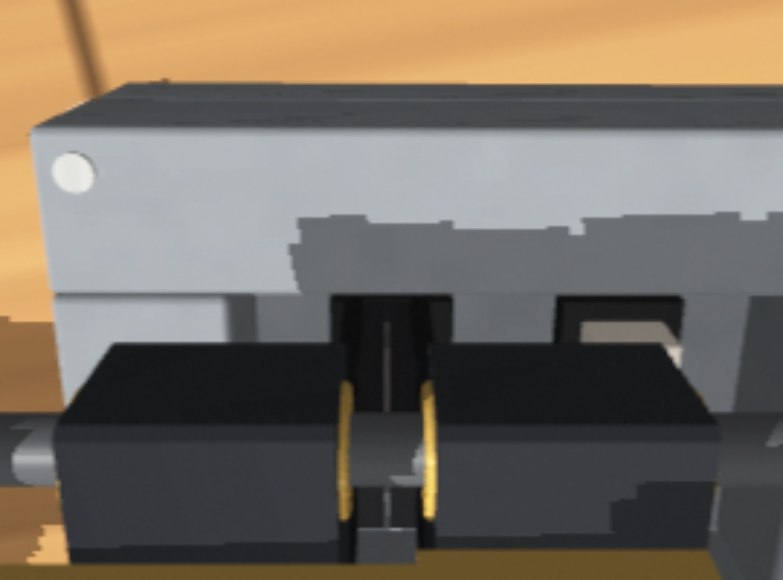

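The finger is inside the well and the body is pushing the flap gently (about 0.93 rad, still open). Carrying on down.

Request:
servo_tool(
  rows=[0,0,-1,0,1,0,0,-2,0,1,0,0,-3,0,1,0,0,-3,0,1],
)

```text
time_s: 10.4
tool_pos: [0.5336, -0.0509, 0.0224]
tool_rot: [-45.8, 89.9, 34.7]
force: [-2.3, 0.2, 6.8]
grip_width: 0.001
```

Request:
servo_tool(
  rows=[0,0,-1,0,1,0,0,-2,0,1,0,0,-2,0,1],
)

```text
time_s: 10.65
tool_pos: [0.5335, -0.0509, 0.021]
tool_rot: [-40.4, 89.9, 40.1]
force: [-5.1, -0.1, 11.0]
grip_width: 0.0005
```

Request:
servo_tool(
  rows=[0,0,-1,0,1,0,0,-2,0,1,0,0,-2,0,1],
)

```text
time_s: 10.9
tool_pos: [0.5328, -0.0507, 0.02]
tool_rot: [39.5, 89.9, 120.0]
force: [-11.0, 0.9, 19.5]
grip_width: -0.0001
```

Request:
servo_tool(
  rows=[0,0,-1,0,1,0,0,-2,0,1,0,0,-2,0,1],
)

```text
time_s: 11.15
tool_pos: [0.5323, -0.0507, 0.0192]
tool_rot: [70.6, 89.9, 151.2]
force: [-16.5, 1.8, 29.8]
grip_width: -0.0001
```

Run:
```python
from h import *
o=get_obs();print(o['tool_pos'],o['force'],o['wrist_torque'])
a=np.radians(-9.5)
p=shot('scene','scene9.png')
r=cut_out('flap',p)[0]
P,u,v=pts(p,r['pixels']); q=P[(P[:,2]>.061)]
cx=(q[:,:2]-[.588,-.0305])@[np.cos(a),np.sin(a)]*1000
th=np.arctan2(q[:,2]*1000-60,20-cx); print(len(q),np.percentile(th,[10,50,90]),q[:,2].max())
cv2.imwrite('pics/sc9.png',cv2.resize(p['frame'][100:250,140:300],None,fx=4.5,fy=4.0))
p=shot('wrist','wrist9.png')
cv2.imwrite('pics/w9c.png',cv2.resize(p['frame'][120:320,130:400],None,fx=2.9,fy=2.9))
```

```text
[ 0.53227247 -0.05071057  0.01924634] [-16.52875129   1.80109799  29.81014536] [1.23972219 1.96542453 0.27776631]
1365 [0.75809683 0.82011125 0.93973928] 0.12039013056517045
```

View pics/sc9.png

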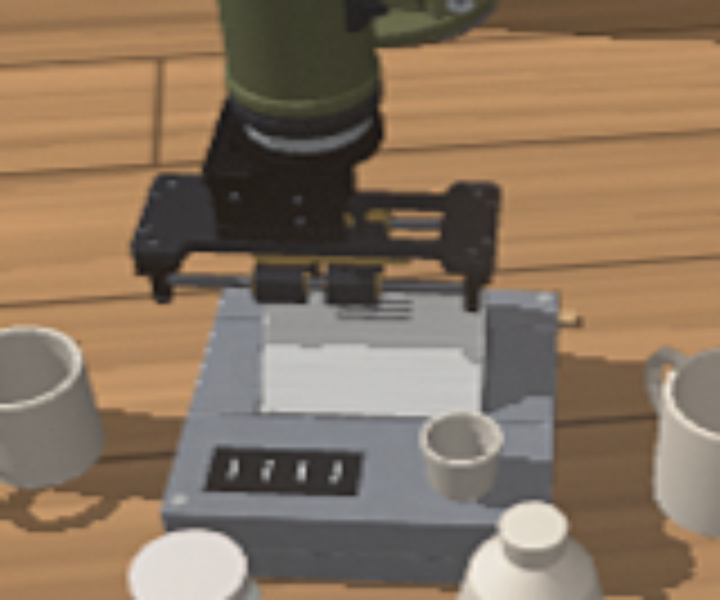

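View pics/w9c.png

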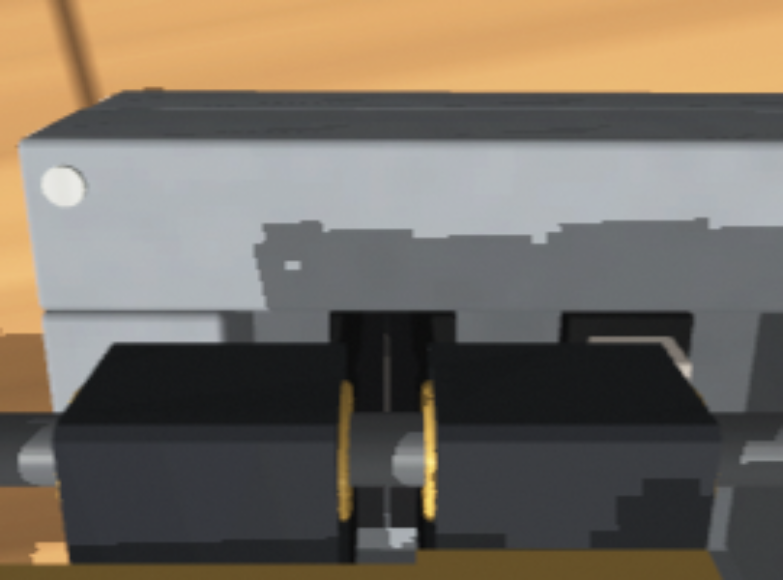

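Request:
servo_tool(
  rows=[-1,0.2,0,0,1,-2,0.4,0,0,1,-2,0.4,0,0,1],
)

```text
time_s: 11.55
tool_pos: [0.5324, -0.0507, 0.0192]
tool_rot: [-72.8, 89.8, 7.7]
force: [-9.7, 0.2, 23.8]
grip_width: 0.0
```

Request:
servo_tool(
  rows=[-1,0.2,0,0,1,-2,0.4,0,0,1,-2,0.4,0,0,1],
)

```text
time_s: 11.8
tool_pos: [0.5325, -0.0507, 0.0191]
tool_rot: [-80.9, 89.6, -0.4]
force: [-3.3, 0.2, 17.0]
grip_width: 0.0001
```

Request:
servo_tool(
  rows=[0,0,-1,0,1,0,0,-1.5,0,1,0,0,-1.5,0,1],
)

```text
time_s: 12.05
tool_pos: [0.5325, -0.0507, 0.019]
tool_rot: [-81.6, 89.6, -1.1]
force: [-8.0, -0.5, 26.4]
grip_width: 0.0
```

By height (10 mm + 4 mm below flush) and by stiffness (9 N over 0.1 mm), the key is at its stop. Now I'll lift out.

Request:
servo_tool(
  rows=[0,0,5,0,1,0,0,12,0,1,0,0,25,0,1,0,0,50,0,1,0,0,85,0,1,0,0,120,0,1,0,0,155,0,1,0,0,165,0,1,0,0,165,0,1,0,0,165,0,1],
)

```text
time_s: 12.88
tool_pos: [0.5286, -0.0508, 0.1784]
tool_rot: [98.3, 90.0, 178.8]
force: [0.2, 0.4, 0.1]
grip_width: 0.0003
```

Run:
```python
from h import *
o=get_obs();print(o['tool_pos'],o['force'])
a=np.radians(-9.5)
p=shot('scene','scene10.png')
r=cut_out('flap',p)[0]
P,u,v=pts(p,r['pixels']); q=P[(P[:,2]>.061)]
cx=(q[:,:2]-[.588,-.0305])@[np.cos(a),np.sin(a)]*1000
th=np.arctan2(q[:,2]*1000-60,20-cx); print(len(q),np.percentile(th,[10,50,90]),q[:,2].max())
p=shot('side','side10.png')
s=p['frame'];cv2.imwrite('pics/s10c.png',cv2.resize(s[60:320,150:400],None,fx=2.3,fy=2.3))
```

```text
[ 0.5286481  -0.05076017  0.17840381] [0.22817646 0.36604244 0.1265838 ]
1544 [1.07914456 1.12483527 1.23832036] 0.13204804348044508
```

View pics/s10c.png

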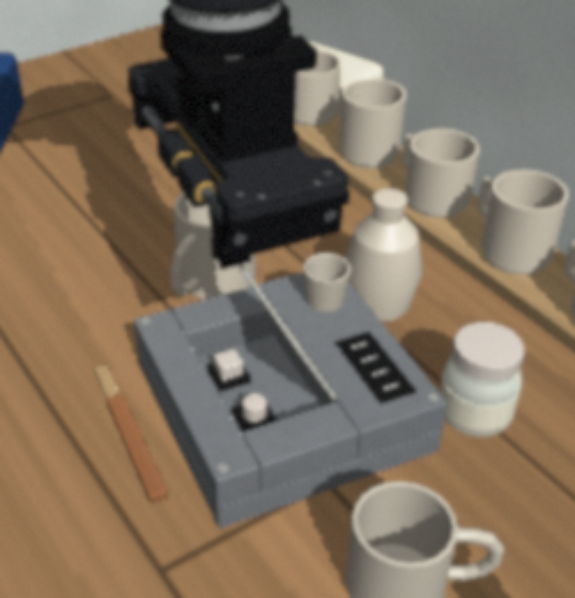

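Flap fully open again, both keys up, and the pots and knife have not moved. Next I'll move over and behind the flap.

Request:
servo_tool(
  rows=[35,8,0,0,1,74,17.5,0,0,1,74,17.5,-20,0,1,74,17.5,-45,0,1,74,17.5,-45,0,1,74,17.5,-45,0,1],
)

```text
time_s: 13.53
tool_pos: [0.6007, -0.0333, 0.131]
tool_rot: [96.6, 89.6, 177.1]
force: [0.0, 0.0, 0.6]
grip_width: 0.0004
```

Run:
```python
from h import *
print(get_obs()['tool_pos'],get_obs()['force'])
p=shot('side','side11.png')
s=p['frame'];cv2.imwrite('pics/s11c.png',cv2.resize(s[60:320,150:400],None,fx=2.3,fy=2.3))
```

```text
[ 0.60072192 -0.03328346  0.13101526] [0.01989853 0.01583382 0.55549427]
```

View pics/s11c.png

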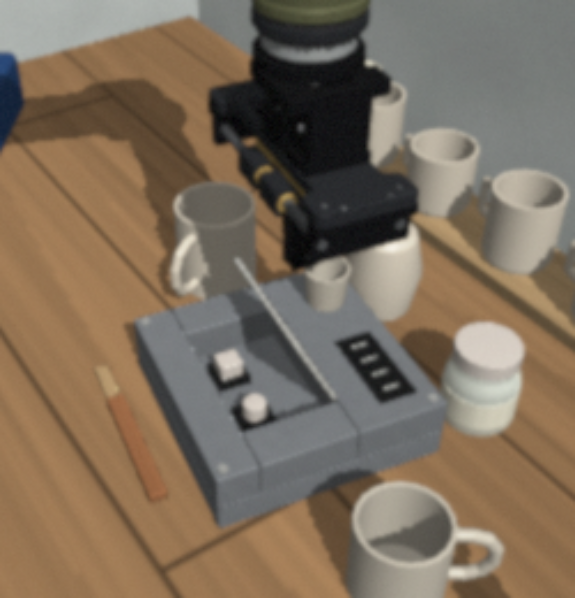

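Request:
servo_tool(
  rows=[0,0,-25,0,1,0,0,-50,0,1,0,0,-51,0,1,-4.5,1,-51,0,1,-9,2,-51,0,1,-14,2.8,-53,0,1,-19,3.5,-55,0,1,-24,4.3,-58.5,0,1,-28.5,5,-61.5,0,1,-28.5,5,-61.5,0,1],
)

```text
time_s: 14.42
tool_pos: [0.5738, -0.0279, 0.0726]
tool_rot: [-9.9, 90.0, 70.6]
force: [2.7, 0.0, 0.8]
grip_width: 0.0003
```

Run:
```python
from h import *
print(get_obs()['tool_pos'],get_obs()['force'])
a=np.radians(-9.5)
p=shot('scene','scene12.png')
r=cut_out('flap',p)[0]
P,u,v=pts(p,r['pixels']); q=P[(P[:,2]>.061)]
cx=(q[:,:2]-[.588,-.0305])@[np.cos(a),np.sin(a)]*1000
th=np.arctan2(q[:,2]*1000-60,20-cx); print(len(q),np.percentile(th,[10,50,90]),q[:,2].max())
p=shot('side','side12.png')
s=p['frame'];cv2.imwrite('pics/s12c.png',cv2.resize(s[60:320,150:400],None,fx=2.3,fy=2.3))
```

```text
[ 0.57375421 -0.02790423  0.0725744 ] [2.74854767 0.02914983 0.79582895]
1407 [0.66979765 0.73044874 0.83105328] 0.11410826104320015
```

View pics/s12c.png

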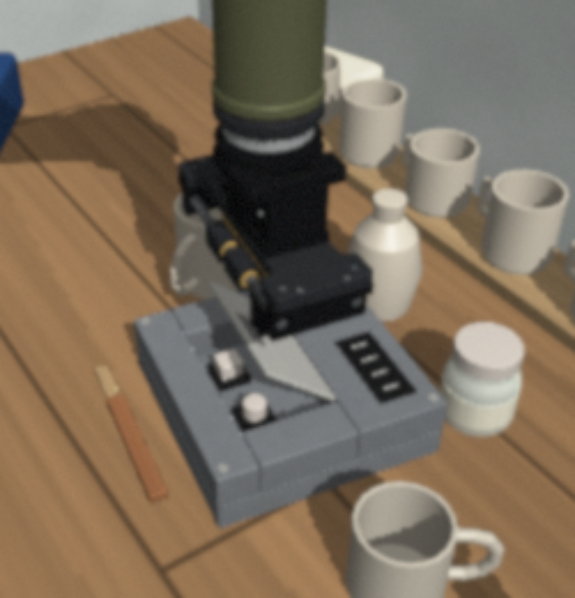

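The flap follows the fingertip (about 0.7 rad). Continuing the arc.

Request:
servo_tool(
  rows=[-5,0.8,-4,0,1,-10,1.6,-8,0,1,-14,2.3,-13,0,1,-18,3,-18,0,1,-21,3.5,-22.5,0,1,-24,4,-27,0,1,-27,4.5,-32,0,1,-30,5,-37,0,1,-30,5,-37,0,1],
)

```text
time_s: 15.32
tool_pos: [0.5422, -0.023, 0.0339]
tool_rot: [94.8, 89.8, 175.4]
force: [1.3, -0.4, 2.7]
grip_width: 0.0001
```

Request:
servo_tool(
  rows=[0,0,-2,0,1,0,0,-4,0,1,0,0,-6,0,1,0,0,-6,0,1],
)

```text
time_s: 15.65
tool_pos: [0.5424, -0.023, 0.0293]
tool_rot: [97.2, 89.7, 177.7]
force: [-5.7, 0.3, 7.9]
grip_width: 0.0
```

Request:
servo_tool(
  rows=[0,0,-1,0,1,0,0,-2,0,1,0,0,-2,0,1],
)

```text
time_s: 15.9
tool_pos: [0.5425, -0.023, 0.0291]
tool_rot: [98.8, 89.7, 179.3]
force: [-9.9, 0.9, 19.6]
grip_width: 0.0006
```

Request:
servo_tool(
  rows=[0,0,2,0,1,0,0,5,0,1,0,0,9,0,1,0,0,15,0,1,0,0,40,0,1,0,0,80,0,1,0,0,120,0,1,0,0,120,0,1,0,0,120,0,1,0,0,120,0,1],
)

```text
time_s: 16.73
tool_pos: [0.5444, -0.0233, 0.1472]
tool_rot: [61.1, 90.0, 141.6]
force: [-0.2, 0.1, 0.3]
grip_width: 0.0007
```

Run:
```python
from h import *
print(get_obs()['tool_pos'],get_obs()['force'])
for n in('scene','side'):
    p=shot(n,n+'13.png')
    for k in('flap','mug_a','vase','glaze_jar','wood_knife','test_cup'):
        for r in cut_out(k,p)[:2]:
            P,u,v=pts(p,r['pixels'])
            if len(P): print(n,k,round(r['score'],2),r['extent'],np.median(P,0).round(3),P.max(0).round(3))
s=p['frame'];cv2.imwrite('pics/s13c.png',cv2.resize(s[60:320,150:400],None,fx=2.3,fy=2.3))
```

```text
[ 0.54435921 -0.02331469  0.14721861] [-0.18283566  0.07638276  0.34433419]
scene flap 0.58 [224.2, 193.8, 47.7, 28.7] [ 0.57  -0.028  0.06 ] [0.646 0.038 0.099]
scene mug_a 0.88 [144.9, 203.2, 35.9, 40.7] [ 0.578 -0.227  0.046] [ 0.618 -0.187  0.079]
scene mug_a 0.65 [302.6, 212.1, 41.5, 48.9] [0.653 0.158 0.056] [0.68  0.217 0.093]
scene vase 0.93 [257.2, 248.8, 38.8, 50.4] [0.772 0.031 0.08 ] [0.79  0.071 0.128]
scene vase 0.56 [217.5, 206.7, 86.2, 75.4] [ 0.61  -0.041  0.06 ] [0.746 0.09  0.126]
scene glaze_jar 0.87 [185.4, 255.1, 33.4, 41.8] [ 0.746 -0.124  0.067] [ 0.761 -0.095  0.083]
scene glaze_jar 0.33 [144.9, 204.2, 36.9, 39.5] [ 0.579 -0.226  0.046] [ 0.618 -0.187  0.077]
scene test_cup 0.73 [243.3, 214.2, 17.5, 17.7] [0.662 0.011 0.085] [0.685 0.031 0.1  ]
side flap 0.93 [263.9, 220.1, 60.9, 49.1] [ 0.565 -0.032  0.06 ] [0.614 0.037 0.063]
side mug_a 0.84 [335.0, 301.4, 68.3, 59.5] [ 0.561 -0.23   0.044] [ 0.634 -0.162  0.077]
side mug_a 0.71 [242.6, 166.8, 40.0, 47.2] [0.606 0.135 0.045] [0.666 0.198 0.247]
side vase 0.95 [317.7, 170.3, 35.6, 60.7] [0.737 0.017 0.072] [0.847 0.167 0.126]
side wood_knife 0.89 [204.8, 246.8, 31.7, 58.7] [0.458 0.    0.009] [0.481 0.1   0.013]
side wood_knife 0.51 [317.2, 169.9, 35.4, 60.8] [0.736 0.016 0.073] [0.868 0.166 0.126]
side test_cup 0.77 [294.3, 181.4, 18.2, 26.1] [0.662 0.005 0.086] [0.716 0.043 0.098]
```

View pics/s13c.png

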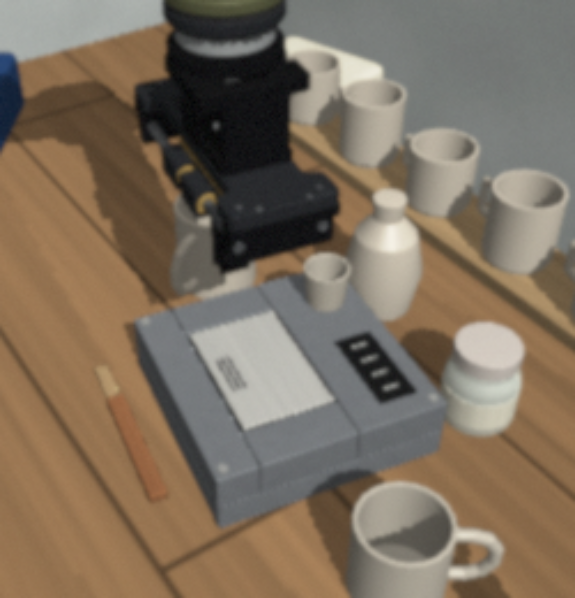

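```bash
python3 -c "
from cell import *
print(get_obs()['force']);print(sign_off())"
```

```text
[ 0.07260435  0.27256427 -0.76081108]
the job is handed in; nothing more can be done
None
```

I pressed the flap to its stop and it sprang open. I then pushed the round key down and let it come up, pushed the flap shut along its arc, and pressed it to the stop until it latched. The job was handed in after about 17 s of the 51 s allowed.

- **Flap:** It is flush and stays shut by itself, with its face measured at z 60 mm after I lifted away. It read about 1.1 rad open both before and after the key press.
- **Round key:** The press was judged by height and stiffness, because the key can't be seen under the gripper. The tip ended about 14 mm below the console top (10 mm to the key plus about 4 mm of travel) and met a hard stop. It was held there for more than 0.5 s.
- **Contact during the key press:** The gripper's body pushed the flap down to about 0.82 rad, still well open. The total wrist force reached 34 N.
- **Square key and keys afterwards:** I kept clear of the square key. Both keys were up in the picture taken before closing.
- **Pots, cup and knife:** They show no movement beyond measurement noise (about 3 mm). The exception is the side camera's reading of the left mug, which differed because the gripper partly hid it; the scene camera shows it unmoved.
- **Tool frame disagreement:** The fingertips are really about 28 mm behind the reported TCP, not 11 mm ahead of it as stated. All three cameras and the contact heights agreed on this, so I worked by touch and measured offsets instead.

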